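# Pack a glass loupe and fold the carton up around it

## Task

Pack the engraver's glass loupe: first stand it upright on the round cork pad in the middle of the opened-out carton, then fold all four cardboard walls up around it until they stand upright as an open box. The loupe is thin glass and the card is light: hold the loupe with a light grip (no more than 40 newtons), set it down softly instead of dropping it, do not tip it over, and do not crush the carton. Leave the other things on the bench where they are.

Things in the scene. Friction and masses are not known exactly. Their poses are not given: they have to be found in the camera images.
- loupe: Stand loupe: upright round barrel, 42 mm diameter, 50 mm tall, clear glass below a black eyepiece collar (top 18 mm), about 100 g, on the bench in one of three places it shares with the paste tin and the stone. Straight sides; may be gripped at any height. Breaks if a finger squeezes it with more than 45 N. Origin: centre of its underside; z up along the barrel.
- carton: Opened-out carton of brown card, fixed on a 20 mm high plywood board of the same outline as its floor: 110 mm (x) by 140 mm (y), top 23 mm above the bench. Four 3 mm thick walls overhang the bench around it, free space beneath. Their hinge lines: x = -55, x = +55, y = +70, y = -70 mm, all at z = 21.5 mm. Origin: centre of the board's underside.
- pad (a point): Centre of the top face of the round cork pad (80 mm diameter, 3 mm thick) on the middle of the carton's floor, 26 mm above the bench; axes as the carton.
- wall_near (a joint): Angle of the carton's near (-x of the carton's frame, towards the robot) wall, a panel 136 mm wide and 52 mm from hinge to free edge. Rad: 0 lies flat out, 1.57 upright, leaning inwards beyond that, stop at 1.90. Starts part-way up (0.55 to 0.9); smooth card; a stiff crease keeps it where it is left, about 1 N at the edge moves it.
- wall_far (a joint): Angle of the carton's far (+x) wall, a panel 136 mm wide and 52 mm from hinge to free edge. Rad: 0 lies flat out, 1.57 upright, leaning inwards beyond that, stop at 1.90. Starts part-way up (0.55 to 0.9); smooth card; a stiff crease keeps it where it is left, about 1 N at the edge moves it.
- wall_left (a joint): Angle of the carton's left (+y) wall, a panel 106 mm wide and 52 mm from hinge to free edge. Rad: 0 lies flat out, 1.57 upright, leaning inwards beyond that, stop at 1.90. Starts part-way up (0.55 to 0.9); smooth card; a stiff crease keeps it where it is left, about 1 N at the edge moves it.
- wall_right (a joint): Angle of the carton's right (-y) wall, a panel 106 mm wide and 52 mm from hinge to free edge. Rad: 0 lies flat out, 1.57 upright, leaning inwards beyond that, stop at 1.90. Starts part-way up (0.55 to 0.9); smooth card; a stiff crease keeps it where it is left, about 1 N at the edge moves it.
- paste_tin: Bystander: flat round aluminium tin, 66 mm diameter, 32 mm tall. Origin: centre of its underside.
- stone: Bystander: white honing stone, 75 x 30 x 25 mm. Origin: centre of its underside; x along its length.
- tape: Bystander: yellow roll of tape standing on its end, 72 mm diameter, 48 mm tall. Origin: centre of its underside.
- hammer: Bystander: hammer lying to the right of the carton, along x, about 300 mm long.
- bowl_tin: Bystander: open round brass tin, 96 mm diameter, 50 mm tall, standing beyond the carton.
- punch: Bystander: dark square steel punch, 85 x 11 x 11 mm, lying on the bench.
- scriber: Bystander: wooden-handled scriber, 150 mm long, lying to the right of the robot.
Things that resemble listed ones, but are neither listed nor needed, are in the scene too. Leave any purple or turquoise look-alike of the loupe alone.

How it is judged:
By the outcome, as a careful person would: the job done as asked, in the order asked, and still so for the second after the job is handed in, with the robot touching nothing.
It also fails if it takes over 69 s, if anything falls off the work surface, if the arm or the gripper's body presses on something with over 40 N, if the wrist force passes 120 N, or if a joint passes its speed limit or range.

## Robot

A 6-joint arm with a two-finger parallel gripper is mounted at the origin on the work surface. World frame = base frame: x ahead of the robot, y to its left, z up, the work surface at z = 0. Lengths are in mm, angles in rad, forces in N, time in s.
With the tool pointing down it reaches from about 350 to 875 mm from the base axis. Payload 4.2 kg.
Tool frame: the origin (TCP) lies at the very end of the fingers, on their centre line; the grasp point (between the pads) lies 19 mm behind it (manip.grip_depth is the distance from the TCP to the grasp point, in mm); z points along the fingers, y is the line along which they close (so a half turn about z gives the same grasp; the last joint's range is limited). The gripper opens to 87 mm and grips with 3 to 60 N. Pads are 19 mm wide; open, the fingers measure 117 mm over their backs; the gripper's body (75 mm by 190 mm) begins 51 mm behind the grasp point.
Start: joints at [-0.869, 0.385, 0.008, 0, -1.194, -0.259], TCP at [267.806, -564.694, 222.55] pointing down, gripper open.
Joint ranges: [-3.14, 3.14], [-1.21, 2.06], [-1.07, 1.41], [-3.16, 2.05], [-2.99, -0.16], [-3.1, 3.1]. Speed limits (rad/s): [2.79, 2.79, 3.14, 3.14, 3.14, 3.14].

## Interface

Orientations are given as [roll, pitch, yaw] about the fixed x, y, z axes, in that order (R = Rz(yaw) Ry(pitch) Rx(roll)).
In Python, from rig import manip gives the robot as it stands.
- The arm moves only by the tool servo_tool, never from a script. Its argument "rows" is a list of rows, each a list of 7 numbers: the shift along the tool's x, y, z in mm, then the turn, a rotation vector about the tool's x, y, z in degrees, then the finger opening in mm, from 0 to 87. In form: [[tx, ty, tz, ax, ay, az, fingers], ...]. A call has 1 to 12 rows; each row shifts and turns the commanded pose from where the row before left it, along the tool's axes as they then stand; what a row does not reach is not made up. A row lasts 1/12 s, in which the tool goes at most 41.7 mm and 7.16 degrees, less where a joint would pass 70% of its speed; a pose out of reach is approached as far as the arm can. A call with a gripper value outside its range is refused whole. The fingers move at their own pace and stop on an object; the grip force is fixed at half the most. Time passes only in rows, so rows that do not move let the fingers close. It gives the time, the measured TCP pose, the force, the opening and the grip force at its end, in the units of the state.
- manip.observe(): the state, without advancing time (a new reading comes with each control period).
- manip.snapshot(name): name is "scene" or "top" or "wrist"; returns a dict with "pixels" (480x640x3 uint8, red, green, blue), "fx", "fy", "cx", "cy" (pixels), "pose" (4x4, takes a point from camera to world coordinates). Camera axes: x right, y down, z forward; pixel columns grow to the right and rows downward; lengths in mm; the calibration is good to about 2 mm. A picture is of the moment at which its call begins. There is no depth.
- manip.hand_in(): hands the job in; it is judged then, once.
The state is a dict: "time": time; "qpos": joint angles; "qd": joint speeds; "joint_torque": joint torques, N m; "ee_pos": TCP position; "tool_rot": TCP orientation; "force": force on the tool from outside, world axes, zero at the start; "ft_torque": the same for the moment, N m; "opening": finger opening in mm; "gripper_force": force on a finger pad.
Only numpy, scipy, OpenCV 4.12 (cv2) and the standard library are available. Lean on these libraries where they do the work, as an engineer would, in place of code of your own. Each camera call takes 0.05 s, during which the arm holds its last target. There are 200 camera calls.

## Working session

There is one attempt and no reset: what is moved stays moved. The work goes in short steps, Python scripts to look and compute and a tool call to move; the robot and the scene stay as the last step left them, time stands still between calls to the robot, and variables do not carry over. Pictures are saved under pics/ and viewed, at most 10 in all, crops included, and the job is handed in when it is done.

Besides the shell and the picture viewer there is one more tool, called after "Call:" by a JSON object that holds its "name" and its "arguments", one argument or row to a line. servo_tool: Moves the arm, as the interface text tells. Its arguments: {"type":"object","properties":{"rows":{"type":"array","items":{"type":"array","items":{"type":"number"}}}},"required":["rows"]}

```bash
mkdir -p pics; ls; python3 - <<'E'
from rig import manip
import cv2,pickle
d={}
for n in("scene","top","wrist"):
    s=manip.snapshot(n); d[n]=s
    cv2.imwrite(f"pics/{n}0.png",s["pixels"][:,:,::-1])
    print(n,s["fx"],s["cx"],s["cy"],s["pose"].round(3).tolist())
pickle.dump(d,open("s0.pkl","wb"))
print(manip.observe(),manip.grip_depth)
E
```

```text
pics
scene 482.94544463162987 320.7186140695904 232.65549280342316 [[0.791, 0.322, -0.521, 1237.441], [0.612, -0.449, 0.651, -874.186], [-0.024, -0.834, -0.552, 756.42], [0.0, 0.0, 0.0, 1.0]]
top 459.53656164167046 318.39195061516597 233.37789414518707 [[-0.02, -0.994, 0.107, 469.262], [-1.0, 0.021, 0.004, -60.044], [-0.007, -0.107, -0.994, 1060.436], [0.0, 0.0, 0.0, 1.0]]
wrist 388.81495090824313 321.572069877287 239.88420722202525 [[-0.428, 0.871, 0.241, 202.472], [0.904, 0.412, 0.117, -595.475], [0.003, 0.268, -0.963, 384.465], [0.0, 0.0, 0.0, 1.0]]
{'time': 0.15, 'qpos': array([-8.69385374e-01,  3.85344913e-01,  6.94356859e-03, -3.20782680e-04,
       -1.19400109e+00, -2.58592910e-01]), 'qd': array([-0.00095611, -0.00453898,  0.00590951,  0.00079718,  0.00209267,
        0.00053955]), 'joint_torque': array([ 2.10471444e-05, -3.91053021e+01,  1.87586010e+01,  4.22233030e+00,
        1.23645051e-02, -1.38635628e-04]), 'ee_pos': array([ 267.61239653, -564.30888268,  221.73815964]), 'tool_rot': array([ 3.13996371e+00, -1.22540206e-04, -2.69889278e+00]), 'force': array([-0.02616023, -0.35414422, -0.47465103]), 'ft_torque': array([ 0.01481036, -0.00422382, -0.0225818 ]), 'gripper_force': 0.0, 'opening': 86.96546483622964} 18.700000000000003
```

View pics/top0.png

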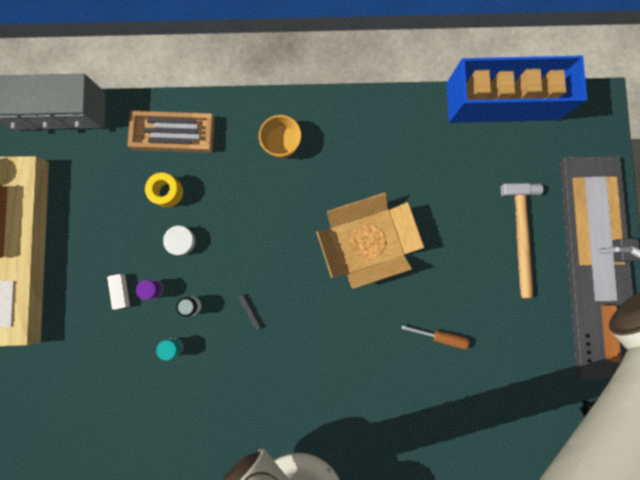

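View pics/scene0.png

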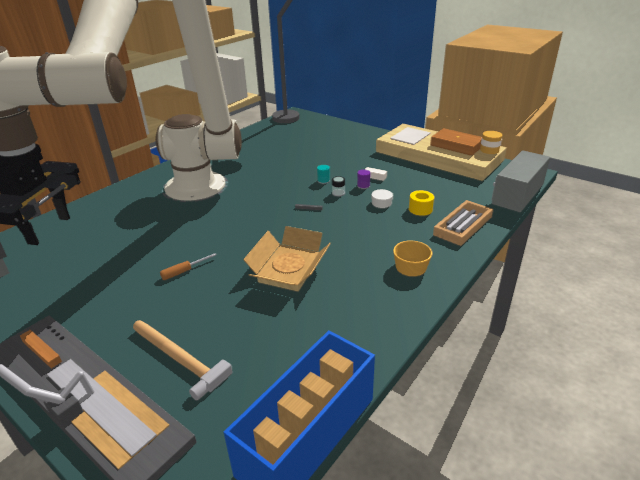

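The top view shows the loupe, with its black collar, at about (188,307); the purple and turquoise look-alikes are at (149,289) and (169,349). The pad is at (368,241). In the scene view the loupe is at (338,186) and the pad at (289,263). I'll zoom in on both before measuring.

```bash
python3 - <<'E'
import cv2,pickle,numpy as np
d=pickle.load(open("s0.pkl","rb"))
def c(n,x,y,w,h): return cv2.resize(d[n]["pixels"][y:y+h,x:x+w,::-1],(400,300),interpolation=cv2.INTER_CUBIC)
a=np.vstack([np.hstack([c("top",160,286,56,42),c("top",304,181,128,114)[:,:]]),np.hstack([c("scene",310,164,56,42),c("scene",230,214,112,84)])])
cv2.imwrite("pics/c0.png",a)
E
```

```text
(no output)
```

View pics/c0.png

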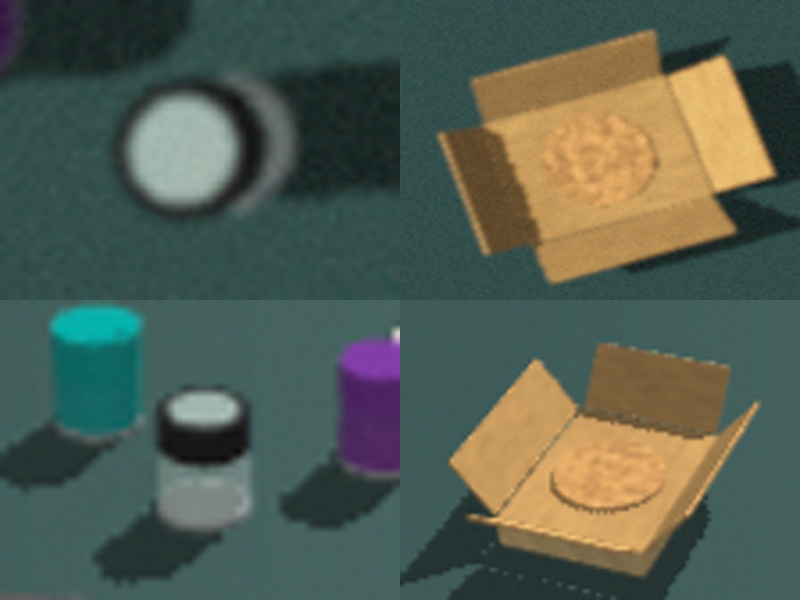

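The crops show the pale eyepiece lens clearly in both views: top (185.6,306.7), scene (338.4,179.3). The carton floor corners are visible too: top at about (331,228), (389,209), (405,254) and (349,273). I'll triangulate the lens and pad, and get the carton's yaw from the floor corners.

```bash
cat > h.py <<'E'
import numpy as np,cv2
def ray(s,p):
    v=np.array([(p[0]-s["cx"])/s["fx"],(p[1]-s["cy"])/s["fy"],1.])
    R=s["pose"]; v=R[:3,:3]@v; return R[:3,3],v/np.linalg.norm(v)
def plane(s,p,z):
    o,v=ray(s,p); return o+v*(z-o[2])/v[2]
def tri(a,p,b,q):
    o,v=ray(a,p);o2,w=ray(b,q)
    t=np.linalg.lstsq(np.c_[v,-w],o2-o,rcond=None)[0]
    A,B=o+v*t[0],o2+w*t[1]; return (A+B)/2,np.linalg.norm(A-B)
def proj(s,P):
    c=np.linalg.inv(s["pose"])@np.r_[P,1]; return np.array([s["fx"]*c[0]/c[2]+s["cx"],s["fy"]*c[1]/c[2]+s["cy"]])
def blob(m,x,y,r):
    k=np.zeros_like(m);k[y-r:y+r,x-r:x+r]=m[y-r:y+r,x-r:x+r]
    cs=cv2.findContours(k,cv2.RETR_EXTERNAL,cv2.CHAIN_APPROX_NONE)[0]
    c=max(cs,key=cv2.contourArea);return cv2.fitEllipse(c)
E
python3 - <<'E'
import pickle;from h import *
d=pickle.load(open("s0.pkl","rb"));T,S=d["top"],d["scene"]
pale=lambda s:((s["pixels"].min(2)>145)*255).astype(np.uint8)
a=blob(pale(T),186,307,10);b=blob(pale(S),338,179,8);print(a,b)
P,e=tri(T,a[0],S,b[0]);print("loupe top",P,e, plane(T,a[0],50),plane(S,b[0],50))
pt,ps=(368,241.4),(288.5,262.2)
print("pad",*tri(T,pt,S,ps),plane(T,pt,26),plane(S,ps,26))
# floor corners NL,FL,FR,NR from crops
tc=[(304+x/3.125,181+y/2.632) for x,y in[(141,243),(84,127),(265,76),(317,192)]]
C=np.array([plane(T,p,23) for p in tc]);print(C.round(1),C.mean(0))
x=(C[1]+C[2]-C[0]-C[3])/2;y=(C[0]+C[1]-C[2]-C[3])/2
print(np.hypot(*x[:2]),np.degrees(np.arctan2(x[1],x[0])),np.hypot(*y[:2]),np.degrees(np.arctan2(-y[0],y[1])))
for n,p in(("purple",(149,289)),("turq",(169,349))):print(n,plane(T,p,50))
print(plane(T,(250,312),11))
E
```

```text
((185.05885314941406, 306.54034423828125), (11.841670036315918, 12.209683418273926), 83.86845397949219) ((338.2348327636719, 178.62347412109375), (3.236492156982422, 7.993516445159912), 87.41907501220703)
loupe top [424.4982885  238.32355365  50.33712953] 1.3090147790342834 [423.99842983 237.97036591  50.        ] [424.4815449  239.43917404  50.        ]
pad [ 561.68047696 -165.94406123   25.19868975] 3.917740769540568 [ 560.18434258 -167.2044546    26.        ] [ 563.85887597 -165.39285199   26.        ]
[[ 489.3 -122.8   23. ]
 [ 589.9  -84.1   23. ]
 [ 631.6 -217.2   23. ]
 [ 530.3 -251.    23. ]] [ 560.27103606 -168.79360674   23.        ]
107.28827651209845 19.749563149716018 137.04487437998506 17.55528574654004
purple [463.54723548 317.42379745  50.        ]
turq [334.06125244 271.69863702  50.        ]
[407.12738393 102.48501581  11.        ]
```

Call:
{"name": "servo_tool", "arguments": {
  "rows": [
    [-33.7, 22.2, 0, 0, 0, 0, 70],
    [-33.7, 22.2, 0, 0, 0, 0, 70],
    [-33.7, 22.2, 0, 0, 0, 0, 70],
    [-33.7, 22.2, 0, 0, 0, 0, 70],
    [-33.7, 22.2, 0, 0, 0, 0, 70],
    [-33.7, 22.2, 0, 0, 0, 0, 70],
    [-33.7, 22.2, 0, 0, 0, 0, 70],
    [-33.7, 22.2, 0, 0, 0, 0, 70],
    [-33.7, 22.2, 0, 0, 0, 0, 70],
    [-33.7, 22.2, 0, 0, 0, 0, 70],
    [-33.7, 22.2, 0, 0, 0, 0, 70],
    [-33.7, 22.2, 0, 0, 0, 0, 70]
  ]
}}

```text
time: 1.15
ee_pos: [519.5, -148.7, 222.5]
tool_rot: [3.141, -0.0, -2.699]
force: [0.6, -1.0, 0.1]
opening: 70.0
gripper_force: 0.0
```

Call:
{"name": "servo_tool", "arguments": {
  "rows": [
    [-6.6, 32.6, 0, 0, 0, 0, 70],
    [-6.6, 32.6, 0, 0, 0, 0, 70],
    [-6.6, 32.6, 0, 0, 0, 0, 70],
    [-6.6, 32.6, 0, 0, 0, 0, 70],
    [-6.6, 32.6, 0, 0, 0, 0, 70],
    [-6.6, 32.6, 0, 0, 0, 0, 70],
    [-6.6, 32.6, 0, 0, 0, 0, 70],
    [-6.6, 32.6, 0, 0, 0, 0, 70],
    [-6.6, 32.6, 0, 0, 0, 0, 70],
    [-6.6, 32.6, 0, 0, 0, 0, 70],
    [-6.6, 32.6, 0, 0, 0, 0, 70],
    [0, 0, 0, 0, 0, 0, 70]
  ]
}}

```text
time: 2.15
ee_pos: [430.3, 208.6, 222.5]
tool_rot: [3.141, 0.001, -2.694]
force: [0.6, 0.5, -0.3]
opening: 70.1
gripper_force: 0.0
```

Call:
{"name": "servo_tool", "arguments": {
  "rows": [
    [-7.4, 29.5, 0, 0, 0, 0, 70],
    [0, 0, 30, 0, 0, 0, 70],
    [0, 0, 30, 0, 0, 0, 70],
    [0, 0, 30, 0, 0, 0, 70],
    [0, 0, 10, 0, 0, 0, 70],
    [0, 0, 0, 0, 0, 0, 70]
  ]
}}

```text
time: 2.65
ee_pos: [423.3, 232.3, 119.4]
tool_rot: [-3.139, -0.007, -2.7]
force: [-0.2, -0.4, 0.4]
opening: 70.0
gripper_force: 0.0
```

```bash
cat > go.py <<'E'
from rig import manip
from scipy.spatial.transform import Rotation as Ro
import sys,numpy as np
o=manip.observe();R=Ro.from_euler('xyz',o["tool_rot"])
print(o["time"],o["ee_pos"].round(1),np.degrees(o["tool_rot"]).round(2),"q6",o["qpos"].round(2),"F",o["force"].round(1))
if len(sys.argv)>3: print("tool shift",R.inv().apply(np.array(sys.argv[1:4],float)-o["ee_pos"]).round(1))
E
python3 go.py 424.4 238.4 14; python3 - <<'E'
from rig import manip;import cv2,pickle;from h import *
s=manip.snapshot("wrist");cv2.imwrite("pics/w1.png",s["pixels"][:,:,::-1]);pickle.dump(s,open("w1.pkl","wb"))
print(proj(s,np.array([424.4,238.4,50])))
E
```

```text
2.65 [423.3 232.3 119.4] [-179.87   -0.42 -154.67] q6 [ 0.84  0.26 -0.47 -0.   -0.85 -1.97] F [-0.2 -0.4  0.4]
tool shift [ -4.4   5.3 105.4]
[329.62959957 257.96935614]
```

View pics/w1.png

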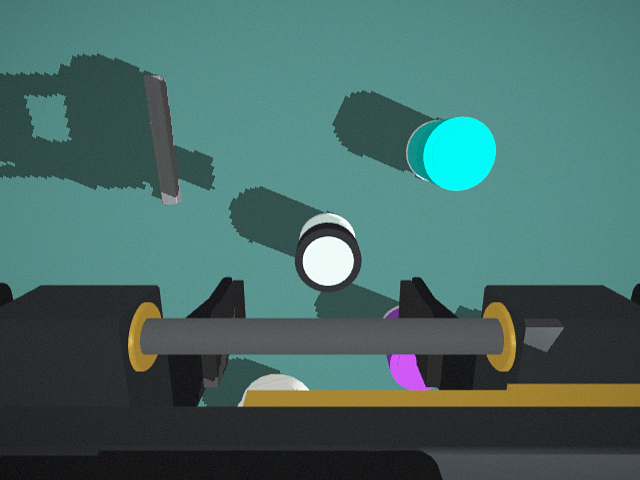

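The wrist view puts the lens at (328,261), within about 1 mm of the prediction at (330,258). Both fingers are clear of the look-alikes, so I'm descending.

Call:
{"name": "servo_tool", "arguments": {
  "rows": [
    [-4.4, 5.3, 15, 0, 0, 0, 70],
    [0, 0, 25, 0, 0, 0, 70],
    [0, 0, 25, 0, 0, 0, 70],
    [0, 0, 20, 0, 0, 0, 70],
    [0, 0, 10, 0, 0, 0, 70],
    [0, 0, 8, 0, 0, 0, 70],
    [0, 0, 0, 0, 0, 0, 70]
  ]
}}

```text
time: 3.28
ee_pos: [427.0, 240.9, 19.3]
tool_rot: [-3.141, -0.0, -2.699]
force: [-0.3, -0.3, -0.1]
opening: 69.7
gripper_force: 0.0
```

Call:
{"name": "servo_tool", "arguments": {
  "rows": [
    [0, 0, 0, 0, 0, 0, 45],
    [0, 0, 0, 0, 0, 0, 36],
    [0, 0, 0, 0, 0, 0, 36],
    [0, 0, 0, 0, 0, 0, 36],
    [0, 0, 0, 0, 0, 0, 36],
    [0, 0, 0, 0, 0, 0, 36]
  ]
}}

```text
time: 3.78
ee_pos: [427.0, 241.0, 20.1]
tool_rot: [3.141, 0.001, -2.699]
force: [-1.0, -0.3, 3.1]
opening: 41.4
gripper_force: 30.0
```

```bash
python3 go.py 424 238 120;python3 -c "
from rig import manip;o=manip.observe();print(o['opening'],o['gripper_force'])"
```

```text
3.7833 [427.  241.   20.1] [ 1.7999e+02  5.0000e-02 -1.5462e+02] q6 [ 0.85  0.42 -0.56  0.   -0.59 -1.97] F [-1.  -0.3  3.1]
tool shift [  3.9  -1.4 -99.9]
41.44825335999404 30.000161239877343
```

Call:
{"name": "servo_tool", "arguments": {
  "rows": [
    [0, 0, -5, 0, 0, 0, 36],
    [0, 0, -15, 0, 0, 0, 36],
    [0, 0, -30, 0, 0, 0, 36],
    [0, 0, -30, 0, 0, 0, 36],
    [0, 0, -25, 0, 0, 0, 36],
    [0, 0, -10, 0, 0, 0, 36],
    [2, -15, 0, 0, 0, 0, 36],
    [4, -25, 0, 0, 0, 0, 36],
    [4, -35, 0, 0, 0, 0, 36],
    [4, -35, 0, 0, 0, 0, 36],
    [4, -35, 0, 0, 0, 0, 36],
    [4, -35, 0, 0, 0, 0, 36]
  ]
}}

```text
time: 4.78
ee_pos: [483.9, 67.4, 134.8]
tool_rot: [3.141, 0.0, -2.698]
force: [0.3, 0.8, -0.2]
opening: 41.8
gripper_force: 30.0
```

Call:
{"name": "servo_tool", "arguments": {
  "rows": [
    [4, -35, 0, 0, 0, 0, 36],
    [4, -35, 0, 0, 0, 0, 36],
    [4, -35, 0, 0, 0, 0, 36],
    [4, -35, 0, 0, 0, 0, 36],
    [4, -35, 0, 0, 0, 0, 36],
    [4, -30, 0, 0, 0, 0, 36],
    [3, -20, 0, 0, 0, 0, 36],
    [2, -10, 0, 0, 0, 0, 36],
    [0, 0, 0, 0, 0, 6.9, 36],
    [0, 0, 0, 0, 0, 0, 36],
    [0, 0, 0, 0, 0, 0, 36]
  ]
}}

```text
time: 5.7
ee_pos: [558.1, -155.6, 134.4]
tool_rot: [3.141, -0.0, -2.816]
force: [0.0, -0.5, -1.6]
opening: 41.3
gripper_force: 30.0
```

```bash
python3 - <<'E'
from rig import manip;import cv2,pickle;from h import *
d={n:manip.snapshot(n) for n in("wrist","top","scene")};pickle.dump(d,open("s2.pkl","wb"))
c=lambda n,x,y,w,h:cv2.resize(d[n]["pixels"][y:y+h,x:x+w,::-1],(400,300),interpolation=cv2.INTER_CUBIC)
a=np.hstack([d["wrist"]["pixels"][:,:,::-1]])
cv2.imwrite("pics/w2.png",a)
E
python3 go.py 561 -168 130
```

```text
5.85 [ 558.4 -155.2  134.7] [ 180.      0.   -161.37] q6 [ 0.01  0.39 -0.23 -0.   -0.96 -1.25] F [ 1.   0.8 -0.9]
tool shift [  1.6 -13.    4.7]
```

View pics/w2.png

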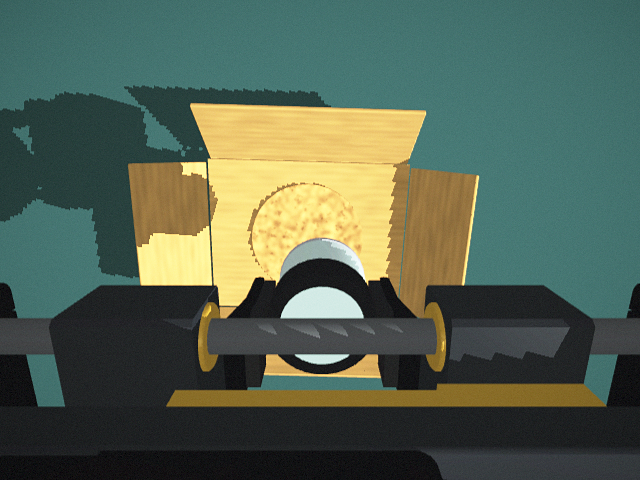

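The wrist view shows the near hinge corners at (208,159) and (409,163), the right hinge reaching (213,305), the pad's left edge at x=250 and its top at (305,182), and the held lens centre at (322,323). I'll work out the carton frame and the loupe offset from these.

```bash
python3 - <<'E'
import pickle;from h import *
from rig import manip
d=pickle.load(open("s2.pkl","rb"));W=d["wrist"]
A=plane(W,(208,159),23);B=plane(W,(409,163),23);Cc=plane(W,(213,305.5),23)
y=(B-A)[:2];print(A,B,Cc,np.hypot(*y),np.linalg.norm(Cc-A))
yaw=np.arctan2(-y[0],y[1]);v=(Cc-A)[:2];yaw2=np.arctan2(v[1],v[0])
print("yaws",np.degrees([yaw,yaw2]))
ux=np.array([np.cos(yaw),np.sin(yaw)]);uy=np.array([-ux[1],ux[0]])
print("centre",(A+B)[:2]/2+55*ux, A[:2]+55*ux+70*uy, Cc[:2]-55*ux+70*uy)
for p in((250,235),(305,182),(362,235)):
    q=plane(W,p,26);print("padedge",q)
q1=plane(W,(250,235),26);q2=plane(W,(362,235),26);q3=plane(W,(305,182),26)
z=134.7-20.1+50
L=plane(W,(322,323),z);print("loupe axis",L,manip.observe()["ee_pos"])
E
```

```text
[ 531.74017223 -246.98600028   23.        ] [ 489.88448782 -114.08270232   23.        ] [ 637.88079279 -216.29532206   23.        ] 139.338382815748 110.48868296290259
yaws [17.4809546  16.12728413]
centre [ 563.272257   -164.01296935] [ 563.17288582 -163.69743854] [ 564.39365243 -166.04952422]
padedge [ 573.95179895 -204.33930949   26.        ]
padedge [ 525.03448196 -178.47605767   26.        ]
padedge [ 548.18914355 -127.72424402   26.        ]
loupe axis [ 555.31179631 -156.15514659  164.6       ] [ 558.36815635 -155.1843816   134.71066147]
```

Call:
{"name": "servo_tool", "arguments": {
  "rows": [
    [-3.8, -10.8, 0, 0, 0, 0, 36],
    [0, 0, 10, 0, 0, 0, 36],
    [0, 0, 20, 0, 0, 0, 36],
    [0, 0, 20, 0, 0, 0, 36],
    [0, 0, 15, 0, 0, 0, 36],
    [0, 0, 8, 0, 0, 0, 36],
    [0, 0, 5, 0, 0, 0, 36],
    [0, 0, 0, 0, 0, 0, 36],
    [0, 0, 0, 0, 0, 0, 36]
  ]
}}

```text
time: 6.6
ee_pos: [566.0, -165.0, 56.9]
tool_rot: [-3.141, 0.001, -2.819]
force: [-0.8, 1.1, -1.1]
opening: 41.0
gripper_force: 30.0
```

```bash
python3 go.py 565.5 -164.2 47
```

```text
6.6 [ 566.  -165.    56.9] [-1.7997e+02  3.0000e-02 -1.6150e+02] q6 [-0.01  0.49 -0.29  0.   -0.79 -1.24] F [-0.8  1.1 -1.1]
tool shift [0.3 0.9 9.9]
```

Call:
{"name": "servo_tool", "arguments": {
  "rows": [
    [0, 0.5, 4, 0, 0, 0, 36],
    [0, 0, 3, 0, 0, 0, 36],
    [0, 0, 1.5, 0, 0, 0, 36],
    [0, 0, 0.7, 0, 0, 0, 36],
    [0, 0, 0, 0, 0, 0, 36],
    [0, 0, 0, 0, 0, 0, 36]
  ]
}}

```text
time: 7.1
ee_pos: [565.5, -164.5, 47.5]
tool_rot: [-3.141, 0.0, -2.819]
force: [0.4, -0.9, -0.9]
opening: 41.4
gripper_force: 30.0
```

Call:
{"name": "servo_tool", "arguments": {
  "rows": [
    [0, 0, 0.6, 0, 0, 0, 36],
    [0, 0, 0, 0, 0, 0, 36],
    [0, 0, 0.5, 0, 0, 0, 36],
    [0, 0, 0, 0, 0, 0, 36],
    [0, 0, 0, 0, 0, 0, 36]
  ]
}}

```text
time: 7.52
ee_pos: [565.3, -164.5, 46.2]
tool_rot: [3.142, -0.0, -2.819]
force: [-0.5, 0.2, -0.8]
opening: 41.8
gripper_force: 30.0
```

Call:
{"name": "servo_tool", "arguments": {
  "rows": [
    [0, 0, 0.5, 0, 0, 0, 36],
    [0, 0, 0, 0, 0, 0, 36],
    [0, 0, 0, 0, 0, 0, 36]
  ]
}}

```text
time: 7.77
ee_pos: [565.4, -164.5, 46.2]
tool_rot: [-3.141, 0.0, -2.819]
force: [-1.3, 1.1, 2.0]
opening: 41.5
gripper_force: 30.0
```

Call:
{"name": "servo_tool", "arguments": {
  "rows": [
    [0, 0, 0.4, 0, 0, 0, 36],
    [0, 0, 0, 0, 0, 0, 36],
    [0, 0, 0, 0, 0, 0, 36]
  ]
}}

```text
time: 8.02
ee_pos: [565.4, -164.5, 46.1]
tool_rot: [-3.141, 0.0, -2.819]
force: [-0.2, 0.6, 5.6]
opening: 40.9
gripper_force: 30.0
```

Call:
{"name": "servo_tool", "arguments": {
  "rows": [
    [0, 0, 0, 0, 0, 0, 46],
    [0, 0, 0, 0, 0, 0, 52],
    [0, 0, 0, 0, 0, 0, 60],
    [0, 0, 0, 0, 0, 0, 60],
    [0, 0, -10, 0, 0, 0, 60],
    [0, 0, -20, 0, 0, 0, 60],
    [0, 0, -30, 0, 0, 0, 60],
    [0, 0, -30, 0, 0, 0, 60],
    [0, 0, -15, 0, 0, 0, 60],
    [0, 0, 0, 0, 0, 0, 30],
    [0, 0, 0, 0, 0, 0, 0],
    [0, 0, 0, 0, 0, 0, 0]
  ]
}}

```text
time: 9.02
ee_pos: [564.7, -164.3, 149.8]
tool_rot: [3.141, -0.001, -2.82]
force: [0.0, 0.7, -0.8]
opening: 47.1
gripper_force: 0.0
```

```bash
python3 - <<'E'
from rig import manip;import cv2,pickle;from h import *
d={n:manip.snapshot(n) for n in("wrist","scene")};pickle.dump(d,open("s3.pkl","wb"))
c=cv2.resize(d["scene"]["pixels"][204:309,225:365,::-1],(420,315),interpolation=cv2.INTER_CUBIC)
a=cv2.resize(d["wrist"]["pixels"][:,:,::-1],(380,285))
a=cv2.copyMakeBorder(a,0,30,0,0,cv2.BORDER_CONSTANT)
cv2.imwrite("pics/c3.png",np.hstack([a,c]))
E
python3 go.py
```

```text
9.1167 [ 564.5 -164.4  149. ] [ 1.7993e+02 -1.5000e-01 -1.6154e+02] q6 [-0.01  0.39 -0.19 -0.   -1.   -1.24] F [ 0.9  0.4 -0.3]
```

View pics/c3.png

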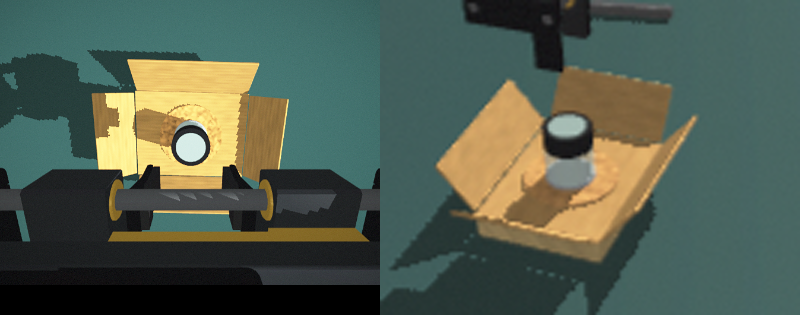

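The loupe stands upright on the pad: the wrist crop has it at (190,145) and the scene crop at (569,150). The fingers are clear. I'll fold the walls now, starting with the left (+y) one, using closed fingers from the outside.

Call:
{"name": "servo_tool", "arguments": {
  "rows": [
    [0, 0, 0, 0, 0, 1.1, 0],
    [0, 15, 0, 0, 0, 0, 0],
    [0, 30, 0, 0, 0, 0, 0],
    [0, 35, 0, 0, 0, 0, 0],
    [0, 35, 0, 0, 0, 0, 0],
    [0, 30, 0, 0, 0, 0, 0],
    [2, 5, 10, 0, 0, 0, 0],
    [0, 0, 25, 0, 0, 0, 0],
    [0, 0, 35, 0, 0, 0, 0],
    [0, 0, 28, 0, 0, 0, 0],
    [0, 0, 15, 0, 0, 0, 0],
    [0, 0, 0, 0, 0, 0, 0]
  ]
}}

```text
time: 10.12
ee_pos: [515.4, -22.6, 33.3]
tool_rot: [3.141, -0.009, -2.84]
force: [0.1, -0.8, -0.4]
opening: 0.7
gripper_force: 0.0
```

```bash
cat >> go.py <<'E'
C=np.array([562.8,-165.]);a=np.radians(17.4);u=np.array([np.cos(a),np.sin(a)]);v=np.array([-u[1],u[0]])
r=o["ee_pos"][:2]-C;print("carton x,y",(r@u).round(1),(r@v).round(1),"open",round(o["opening"],1))
E
python3 go.py
```

```text
10.1167 [515.4 -22.6  33.3] [ 179.95   -0.54 -162.7 ] q6 [ 0.27  0.43 -0.48 -0.   -0.67 -1.54] F [ 0.1 -0.8 -0.4]
carton x,y -2.6 150.1 open 0.7
```

Call:
{"name": "servo_tool", "arguments": {
  "rows": [
    [0, -8, 0, 0, 0, 0, 0],
    [0, -8, 0, 0, 0, 0, 0],
    [0, -8, 0, 0, 0, 0, 0],
    [0, -8, 0, 0, 0, 0, 0],
    [0, -8, 0, 0, 0, 0, 0],
    [0, -8, 0, 0, 0, 0, 0],
    [0, -6, 0, 0, 0, 0, 0],
    [0, -5, 0, 0, 0, 0, 0],
    [0, -4, 0, 0, 0, 0, 0],
    [0, 0, 0, 0, 0, 0, 0],
    [0, 0, 0, 0, 0, 0, 0]
  ]
}}

```text
time: 11.03
ee_pos: [537.3, -82.3, 37.1]
tool_rot: [3.142, -0.001, -2.839]
force: [0.5, -0.7, -0.4]
opening: 0.5
gripper_force: 0.0
```

```bash
python3 go.py; python3 - <<'E'
from rig import manip;import cv2,pickle;from h import *
d={n:manip.snapshot(n) for n in("top","scene")};pickle.dump(d,open("s4.pkl","wb"))
c=cv2.resize(d["scene"]["pixels"][194:299,225:358,::-1],(400,316),interpolation=cv2.INTER_CUBIC)
a=cv2.resize(d["top"]["pixels"][180:296,300:446,::-1],(400,316),interpolation=cv2.INTER_CUBIC)
cv2.imwrite("pics/c4.png",np.hstack([a,c]))
E
```

```text
11.0333 [537.3 -82.3  37.1] [ 1.8000e+02 -3.0000e-02 -1.6265e+02] q6 [ 0.15  0.46 -0.42  0.   -0.7  -1.41] F [ 0.5 -0.7 -0.4]
carton x,y 0.4 86.5 open 0.5
```

View pics/c4.png

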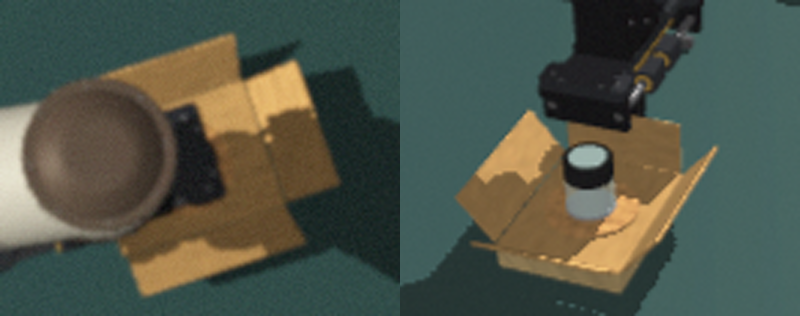

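The left wall's upper far corner appears in the scene crop at (680,122), i.e. scene pixel (318.1,234.5). I'll compare that with its projection at several angles.

```bash
cat >> h.py <<'E'
C=np.array([562.8,-165.]);_a=np.radians(17.4);u=np.array([np.cos(_a),np.sin(_a)]);v=np.array([-u[1],u[0]])
def cw(x,y,z): return np.r_[C+x*u+y*v,z]
def corner(w,s,th):
    r=52*np.cos(th);z=21.5+52*np.sin(th)
    return {"l":cw(s*53,70+r,z),"r":cw(s*53,-70-r,z),"n":cw(-55-r,s*68,z),"f":cw(55+r,s*68,z)}[w]
E
python3 - <<'E'
import pickle;from h import *
s=pickle.load(open("s4.pkl","rb"))["scene"]
for t in(1.2,1.3,1.4,1.5,1.57,1.7):print(t,proj(s,corner("l",1,t)).round(1))
s=pickle.load(open("s3.pkl","rb"))["scene"]
print([ (t,proj(s,corner("l",1,t)).round(1)) for t in(.6,.7,.8)],"seen",(225+291/3,204+88/3))
E
```

```text
1.2 [319.9 232.6]
1.3 [319.2 233. ]
1.4 [318.5 233.7]
1.5 [317.8 234.6]
1.57 [317.2 235.3]
1.7 [316.3 236.8]
[(0.6, array([323.2, 233.8])), (0.7, array([322.8, 233.1])), (0.8, array([322.3, 232.6]))] seen (322.0, 233.33333333333334)
```

Call:
{"name": "servo_tool", "arguments": {
  "rows": [
    [0, -2, 0, 0, 0, 0, 0],
    [0, 0, 0, 0, 0, 0, 0],
    [0, 10, 0, 0, 0, 0, 0],
    [0, 15, -10, 0, 0, 0, 0],
    [0, 0, -30, 0, 0, 0, 0],
    [0, 0, -30, 0, 0, 0, 0],
    [0, -15, -10, 0, 0, 0, 0],
    [0, -30, 0, 0, 0, 0, 0],
    [0, -35, 0, 0, 0, 0, 0],
    [0, -35, 0, 0, 0, 0, 0],
    [0, -35, 0, 0, 0, 0, 0],
    [0, -35, 0, 0, 0, 0, 0]
  ]
}}

```text
time: 12.13
ee_pos: [586.1, -237.3, 117.4]
tool_rot: [3.141, 0.0, -2.838]
force: [-0.6, -0.7, 0.0]
opening: 0.6
gripper_force: 0.0
```

Call:
{"name": "servo_tool", "arguments": {
  "rows": [
    [0, -30, 0, 0, 0, 0, 0],
    [0, -25, 0, 0, 0, 0, 0],
    [0, -15, 0, 0, 0, 0, 0],
    [0, -5, 10, 0, 0, 0, 0],
    [0, 0, 30, 0, 0, 0, 0],
    [0, 0, 25, 0, 0, 0, 0],
    [0, 0, 12, 0, 0, 0, 0],
    [0, 0, 0, 0, 0, 0, 0]
  ]
}}

```text
time: 12.8
ee_pos: [605.5, -306.2, 36.0]
tool_rot: [3.137, -0.007, -2.838]
force: [-0.8, -0.3, -0.6]
opening: 0.3
gripper_force: 0.0
```

```bash
python3 go.py
```

```text
12.8 [ 605.5 -306.2   36. ] [ 179.71   -0.39 -162.61] q6 [-0.23  0.64 -0.05 -0.   -0.88 -1.04] F [-0.8 -0.3 -0.6]
carton x,y -1.5 -147.5 open 0.3
```

Call:
{"name": "servo_tool", "arguments": {
  "rows": [
    [0, 8, 0, 0, 0, 0, 0],
    [0, 8, 0, 0, 0, 0, 0],
    [0, 8, 0, 0, 0, 0, 0],
    [0, 8, 0, 0, 0, 0, 0],
    [0, 8, 0, 0, 0, 0, 0],
    [0, 8, 0, 0, 0, 0, 0],
    [0, 6, 0, 0, 0, 0, 0],
    [0, 5, 0, 0, 0, 0, 0],
    [0, 3, 0, 0, 0, 0, 0],
    [0, 0, 0, 0, 0, 0, 0],
    [0, 0, 0, 0, 0, 0, 0]
  ]
}}

```text
time: 13.72
ee_pos: [589.1, -248.6, 39.8]
tool_rot: [3.14, -0.001, -2.838]
force: [0.6, 0.6, -0.3]
opening: 0.4
gripper_force: 0.0
```

```bash
python3 go.py
```

```text
13.7167 [ 589.1 -248.6   39.8] [ 1.7994e+02 -7.0000e-02 -1.6263e+02] q6 [-0.15  0.58 -0.17 -0.   -0.83 -1.12] F [ 0.6  0.6 -0.3]
carton x,y 0.1 -87.6 open 0.4
```

Call:
{"name": "servo_tool", "arguments": {
  "rows": [
    [0, 2.6, 0, 0, 0, 0, 0],
    [0, 0, 0, 0, 0, 0, 0],
    [0, -10, 0, 0, 0, 0, 0],
    [0, -20, -10, 0, 0, 0, 0],
    [0, 0, -30, 0, 0, 0, 0],
    [0, 0, -30, 0, 0, 0, 0],
    [0, 0, -15, 0, 0, 7, 0],
    [0, 0, 0, 0, 0, 7, 0],
    [0, 0, 0, 0, 0, 7, 0],
    [0, 0, 0, 0, 0, 7, 0],
    [0, 0, 0, 0, 0, 7, 0],
    [0, 0, 0, 0, 0, 7, 0]
  ]
}}

```text
time: 14.72
ee_pos: [597.9, -276.1, 125.2]
tool_rot: [-3.142, -0.0, 2.705]
force: [0.0, -1.0, -0.2]
opening: 0.8
gripper_force: 0.0
```

Call:
{"name": "servo_tool", "arguments": {
  "rows": [
    [0, 0, 0, 0, 0, 7, 0],
    [0, 0, 0, 0, 0, 7, 0],
    [0, 0, 0, 0, 0, 7, 0],
    [0, 0, 0, 0, 0, 7, 0],
    [0, 0, 0, 0, 0, 7, 0],
    [0, 0, 0, 0, 0, 7, 0],
    [0, 0, 0, 0, 0, 6, 0],
    [0, 0, 0, 0, 0, 0, 0],
    [0, 0, 0, 0, 0, 0, 0]
  ]
}}

```text
time: 15.47
ee_pos: [597.9, -275.8, 125.1]
tool_rot: [-3.141, -0.0, 1.876]
force: [0.1, 0.4, -0.4]
opening: 0.5
gripper_force: 0.0
```

```bash
python3 go.py
```

```text
15.4667 [ 597.9 -275.8  125.1] [-1.7998e+02 -1.0000e-02  1.0750e+02] q6 [-0.19  0.52 -0.03  0.   -1.02 -2.65] F [ 0.1  0.4 -0.4]
carton x,y 0.3 -116.3 open 0.5
```

Call:
{"name": "servo_tool", "arguments": {
  "rows": [
    [0, 20, 0, 0, 0, 0, 0],
    [0, 30, 0, 0, 0, 0, 0],
    [0, 35, 0, 0, 0, 0, 0],
    [10, 30, 0, 0, 0, 0, 0],
    [25, 20, 0, 0, 0, 0, 0],
    [35, 0, 0, 0, 0, 0, 0],
    [28, 0, 0, 0, 0, 0, 0],
    [18, 0, 10, 0, 0, 0, 0],
    [0, 0, 30, 0, 0, 0, 0],
    [0, 0, 30, 0, 0, 0, 0],
    [0, 0, 16, 0, 0, 0, 0],
    [0, 0, 0, 0, 0, 0, 0]
  ]
}}

```text
time: 16.47
ee_pos: [688.8, -124.0, 34.2]
tool_rot: [-3.133, -0.004, 1.876]
force: [-1.0, -0.4, -0.3]
opening: 0.5
gripper_force: 0.0
```

```bash
python3 go.py
```

```text
16.4667 [ 688.8 -124.    34.2] [-179.49   -0.2   107.46] q6 [ 0.05  0.68  0.01 -0.   -0.91 -2.89] F [-1.  -0.4 -0.3]
carton x,y 132.5 1.4 open 0.5
```

Call:
{"name": "servo_tool", "arguments": {
  "rows": [
    [0, -8, 0, 0, 0, 0, 0],
    [0, -8, 0, 0, 0, 0, 0],
    [0, -8, 0, 0, 0, 0, 0],
    [0, -8, 0, 0, 0, 0, 0],
    [0, -8, 0, 0, 0, 0, 0],
    [0, -8, 0, 0, 0, 0, 0],
    [0, -6, 0, 0, 0, 0, 0],
    [0, -5, 0, 0, 0, 0, 0],
    [0, -3, 0, 0, 0, 0, 0],
    [0, 0, 0, 0, 0, 0, 0],
    [0, 0, 0, 0, 0, 0, 0]
  ]
}}

```text
time: 17.38
ee_pos: [632.2, -142.8, 38.9]
tool_rot: [-3.14, -0.001, 1.874]
force: [0.2, -0.3, -0.8]
opening: 0.5
gripper_force: 0.0
```

```bash
python3 go.py
```

```text
17.3833 [ 632.2 -142.8   38.9] [-1.7991e+02 -3.0000e-02  1.0736e+02] q6 [ 0.03  0.59 -0.14 -0.   -0.84 -2.87] F [ 0.2 -0.3 -0.8]
carton x,y 72.9 0.4 open 0.5
```

Call:
{"name": "servo_tool", "arguments": {
  "rows": [
    [0, -2.9, 0, 0, 0, 0, 0],
    [0, 0, 0, 0, 0, 0, 0],
    [0, 10, 0, 0, 0, 0, 0],
    [0, 15, -10, 0, 0, 0, 0],
    [0, 0, -30, 0, 0, 0, 0],
    [0, 0, -30, 0, 0, 0, 0],
    [0, -15, -15, 0, 0, 0, 0],
    [0, -30, 0, 0, 0, 0, 0],
    [0, -35, 0, 0, 0, 0, 0],
    [0, -35, 0, 0, 0, 0, 0],
    [0, -35, 0, 0, 0, 0, 0],
    [0, -30, 0, 0, 0, 0, 0]
  ]
}}

```text
time: 18.38
ee_pos: [480.6, -190.1, 124.3]
tool_rot: [-3.141, -0.0, 1.874]
force: [0.3, 0.3, 0.6]
opening: 0.3
gripper_force: 0.0
```

Call:
{"name": "servo_tool", "arguments": {
  "rows": [
    [0, -30, 0, 0, 0, 0, 0],
    [0, -20, 0, 0, 0, 0, 0],
    [0, 0, 10, 0, 0, 0, 0],
    [0, 0, 30, 0, 0, 0, 0],
    [0, 0, 30, 0, 0, 0, 0],
    [0, 0, 17, 0, 0, 0, 0],
    [0, 0, 0, 0, 0, 0, 0]
  ]
}}

```text
time: 18.97
ee_pos: [432.4, -204.3, 34.1]
tool_rot: [-3.135, -0.004, 1.873]
force: [-0.7, -0.0, 0.3]
opening: 0.2
gripper_force: 0.0
```

```bash
python3 go.py
```

```text
18.9667 [ 432.4 -204.3   34.1] [-179.6    -0.2   107.33] q6 [-0.1   0.38 -0.57 -0.   -0.62 -2.74] F [-0.7 -0.   0.3]
carton x,y -136.2 1.5 open 0.2
```

Call:
{"name": "servo_tool", "arguments": {
  "rows": [
    [0, 8, 0, 0, 0, 0, 0],
    [0, 8, 0, 0, 0, 0, 0],
    [0, 8, 0, 0, 0, 0, 0],
    [0, 8, 0, 0, 0, 0, 0],
    [0, 8, 0, 0, 0, 0, 0],
    [0, 8, 0, 0, 0, 0, 0],
    [0, 8, 0, 0, 0, 0, 0],
    [0, 5, 0, 0, 0, 0, 0],
    [0, 3, 0, 0, 0, 0, 0],
    [0, 0, 0, 0, 0, 0, 0],
    [0, 0, 0, 0, 0, 0, 0]
  ]
}}

```text
time: 19.88
ee_pos: [495.8, -185.6, 37.2]
tool_rot: [3.141, -0.0, 1.874]
force: [-0.4, 0.3, 0.5]
opening: 0.5
gripper_force: 0.0
```

```bash
python3 go.py
```

```text
19.8833 [ 495.8 -185.6   37.2] [179.98  -0.   107.38] q6 [-0.05  0.44 -0.45 -0.   -0.68 -2.79] F [-0.4  0.3  0.5]
carton x,y -70.0 0.4 open 0.5
```

Call:
{"name": "servo_tool", "arguments": {
  "rows": [
    [0, -10, 0, 0, 0, 0, 0],
    [0, -15, -10, 0, 0, 0, 0],
    [0, 0, -30, 0, 0, 0, 0],
    [0, 0, -35, 0, 0, 0, 0],
    [0, 0, -35, 0, 0, 0, 0],
    [0, 0, -35, 0, 0, 0, 0],
    [0, 15, -35, 0, 0, 0, 0],
    [-10, 30, -30, 0, 0, 0, 0],
    [-10, 30, -15, 0, 0, 0, 0],
    [-10, 20, 0, 0, 0, 0, 0],
    [0, 0, 0, 0, 0, 0, 0],
    [0, 0, 0, 0, 0, 0, 0]
  ]
}}

```text
time: 20.88
ee_pos: [569.4, -193.5, 259.8]
tool_rot: [-3.14, -0.001, 1.873]
force: [0.5, 0.7, 0.2]
opening: 1.2
gripper_force: 0.0
```

```bash
python3 go.py; python3 - <<'E'
from rig import manip;import cv2,pickle;from h import *
d={n:manip.snapshot(n) for n in("wrist","scene")};pickle.dump(d,open("s5.pkl","wb"))
c=cv2.resize(d["scene"]["pixels"][204:294,230:335,::-1],(315,270),interpolation=cv2.INTER_CUBIC)
a=d["wrist"]["pixels"][20:320,90:560,::-1]
c=cv2.copyMakeBorder(c,0,30,0,0,cv2.BORDER_CONSTANT)
cv2.imwrite("pics/c5.png",np.hstack([a,c]))
W=d["wrist"]
for w in "lrnf":
  for t in(1.3,1.57,1.8):print(w,t,[(proj(W,corner(w,s,t))-[90,20]).round(0) for s in(-1,1)])
print("floor",[(proj(W,cw(x,y,23))-[90,20]).round() for x,y in((-55,-70),(-55,70),(55,70),(55,-70))])
E
```

```text
20.8833 [ 569.4 -193.5  259.8] [-1.7990e+02 -9.0000e-02  1.0734e+02] q6 [-0.06  0.32  0.01 -0.   -1.26 -2.78] F [0.5 0.7 0.2]
carton x,y -2.2 -29.1 open 1.2
l 1.3 [array([170.,  64.]), array([296.,  64.])]
l 1.57 [array([171.,  81.]), array([296.,  81.])]
l 1.8 [array([172.,  96.]), array([295.,  96.])]
r 1.3 [array([178., 251.]), array([289., 251.])]
r 1.57 [array([177., 238.]), array([289., 238.])]
r 1.8 [array([177., 226.]), array([290., 226.])]
n 1.3 [array([160., 236.]), array([153.,  84.])]
n 1.57 [array([175., 236.]), array([168.,  84.])]
n 1.8 [array([188., 236.]), array([183.,  84.])]
f 1.3 [array([306., 235.]), array([314.,  84.])]
f 1.57 [array([292., 236.]), array([298.,  83.])]
f 1.8 [array([279., 236.]), array([284.,  84.])]
floor [array([182., 223.]), array([177.,  85.]), array([290.,  85.]), array([285., 223.])]
```

View pics/c5.png

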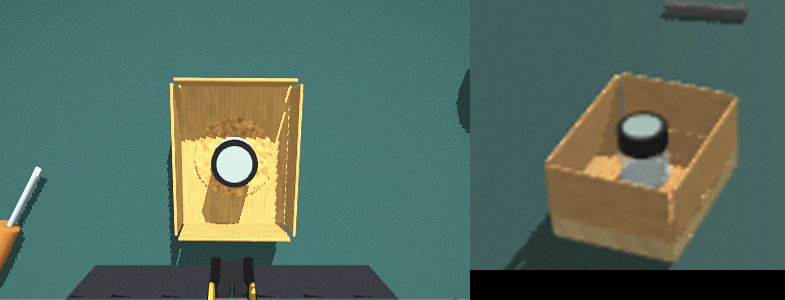

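Seen from above, all four wall edges lie within about 2 px of the upright projection once a common 3 px calibration shift is removed. That puts each wall within about 0.05 rad of upright. The loupe stands in the middle of the pad at (234,163), and the arm is clear, so I'm handing in.

```bash
python3 -c "
from rig import manip;print(manip.hand_in())"
```

```text
the job is handed in; nothing more can be done
None
```

I stood the loupe upright on the cork pad and then folded all four carton walls to within about 0.05 rad of upright, with a grip of 30 N; the job is handed in at about 21 s, and no verdict came back.

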